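# Push the short carton back into its shelf lane

## Task

Push the short carton standing in front of the white lane rack into the lane where its twin stands at the back, between the two dividers and fully home against the twin, so that its front end is flush with the divider ends. Slide it along the bench with the fingers only: do not lift it or tip it, and leave everything else undisturbed.

Things in the scene. Friction and masses are not known exactly. Their poses are not given: they have to be found in the camera images.
- carton: The short carton to push: rigid plain cardboard box, 100 mm long (x), 66 mm wide (y), 48 mm tall, 0.2 to 0.45 kg, loose on the bench in front of the rack, askew by up to 0.45 rad, its +x end nearer the rack. Origin: centre of its underside; z up.
- twin: An identical carton, 100 x 66 x 48 mm, loose, at the back of one of the three lanes, square, its far end against the back rail; the front half of that lane is empty. Which lane varies. Origin: middle of the lower edge of its front end (the end that the pushed carton will meet), x into the lane.
- rack: Fixed white steel rack. Origin: middle of its open front, at the divider ends, bench level; x into the lanes, z up. Four dividers 42 mm tall, 202 mm long, at y = -112.5, -37.5, 37.5, 112.5 mm: three lanes centred at y = -75, 0, 75 mm, 72 mm wide inside, 70.6 mm at the mouth, open above; their floor is the bench. Back rail 60 mm tall at x = 202 mm. A carton home has its centre at about x = 51 mm.
- long_a: Bystander: loose long cardboard box 200 x 62 x 54 mm that fills another lane up to the front. Origin: centre of its underside, x into the lane.
- long_b: Bystander: the same, filling the remaining lane.
- tin_a: Bystander: short round tin, 84 mm across, 42 mm tall, on the bench in front of the rack's left (+y) end. Origin: centre of its underside.
- tin_b: Bystander: the same, in front of the rack's right (-y) end.
- bowl: Bystander: steel feeding bowl, 160 mm across, 50 mm tall, on the left. Origin: centre of its underside.
- bottle: Bystander: white bottle, 68 mm across, 190 mm tall, on the right. Origin: centre of its underside.
- brush: Bystander: grooming brush about 200 mm long and 50 mm wide, 35 mm tall, lying pins down on the right nearer the robot. Origin: under the root of its handle, x towards its head.
Not all that is in view belongs to the job. What is shaped like the twin but orange or red is not meant.

How it is judged:
By the outcome, as a careful person would: the job done as asked, in the order asked, and still so for the second after the job is handed in, with the robot touching nothing.
It also fails if it takes over 72 s, if anything falls off the work surface, if the arm or the gripper's body presses on something with over 40 N, if the wrist force passes 120 N, or if a joint passes its speed limit or range.

## Robot

A 6-joint arm with a two-finger parallel gripper is mounted at the origin on the work surface. World frame = base frame: x ahead of the robot, y to its left, z up, the work surface at z = 0. Lengths are in m, angles in rad, forces in N, time in s.
With the tool pointing down it reaches from about 0.35 to 0.975 m from the base axis. Payload 7.1 kg.
Tool frame: the origin (TCP) lies on the centre line of the jaws, within the pads' length; the fingertips stand 22 mm ahead of it and the grasp point (between the pads) lies 3 mm ahead of it; z points along the fingers, y is the direction in which the jaws open and shut (so a half turn about z gives the same grasp; the last joint's range is limited). The gripper opens to 88 mm and grips with 3 to 60 N. Pads are 20 mm wide; open, the fingers measure 115 mm over their backs; the gripper's body (75 mm by 178 mm) begins 61 mm behind the grasp point.
Start: joints at [1.309, 0.423, 1.63, -0, 1.089, -0.019], TCP at [0.15, 0.607, 0.245] pointing down, gripper open.
Joint ranges: [-3, 3], [-0.9, 2.11], [0.09, 2.58], [-1.31, 4.45], [0.11, 2.69], [-2.54, 2.54]. Speed limits (rad/s): [2.39, 2.39, 3.01, 3.14, 3.14, 3.14].

## Interface

Orientations are given as a unit quaternion [w, x, y, z].
In Python, from rig import state, vision, finish_job gives the robot as it stands. The module is installed in compiled form; this text tells all that it offers.
- The arm moves only by the tool carry_out, never from a script. Its argument "series" is text: rows parted by semicolons, each of 4 numbers parted by spaces: the shift along the tool's x, y, z in cm, then the turn about the tool's z in degrees. In form: tx ty tz twist; .... A call has 1 to 12 rows; each row is the pose to reach, as a shift and turn from the pose commanded when the call began, along the tool's axes at that moment; what a row does not reach only later rows make up. A row lasts 1/10 s, in which the tool goes at most 50 mm and 8.59 degrees, less where a joint would pass 70% of its speed; a pose out of reach is approached as far as the arm can. A call with a gripper value outside its range is refused whole. "claw" is the closure, from 0 (fully open) to 1 (shut), set as the call begins (left out, the last holds). The fingers move at their own pace and stop on an object; the grip force is fixed at half the most. Time passes only in rows, so rows that repeat a pose let the fingers close. It gives the time, the measured TCP pose, the force and the opening at its end, in the units of the state.
- state(): the state, without advancing time (a new reading comes with each control period).
- vision.snapshot(name): name is "scene" or "top"; returns the picture (420x560x3 uint8, blue, green, red); there is no depth.
- vision.get_calibration(name): a dict with "vertical_fov" (degrees; the focal length in pixels is half the picture's height over the tangent of half this angle, whatever the lens; pixels are square), "cx", "cy" (the principal point, pixels), "dist" ([k1, k2, p1, p2, k3] as OpenCV has them; the pictures are not rectified), "camera_from_world" (4x4, takes a point from world to camera coordinates). Camera axes: x right, y up, looking along -z (the intrinsics and any distortion apply to the point x, -y, -z); pixel columns grow to the right and rows downward; lengths in m; the calibration is good to about 2 mm. A picture is of the moment at which its call begins. get_calibration takes no time and is no camera call.
- finish_job(): hands the job in, once; it reports no verdict.
The state is a dict: "time": time; "qpos": joint angles; "joint_velocities": joint speeds; "tau": joint torques, N m; "tool_pos": TCP position; "eef_rot": TCP orientation; "ft_force": force on the tool from outside, world axes, zero at the start; "moment": the same for the moment, N m; "gripper_width": finger opening in m.
Only numpy, scipy, OpenCV 4.12 (cv2) and the standard library are available. Lean on these libraries where they do the work, as an engineer would, in place of code of your own. Each camera call takes 0.05 s, during which the arm holds its last target.

## Working session

There is one attempt and no reset: what is moved stays moved. The work goes in short steps, Python scripts to look and compute and a tool call to move; the robot and the scene stay as the last step left them, time stands still between calls to the robot, and variables do not carry over. Pictures are saved under pics/ and viewed, and the job is handed in when it is done.

Besides the shell and the picture viewer there is one more tool, called after "Call:" by a JSON object that holds its "op" and its "data", one argument or row to a line. carry_out: Moves the arm, as the interface text tells. Its arguments: {"type":"object","properties":{"series":{"type":"string"},"claw":{"type":"number"}},"required":["series"]}

```bash
mkdir -p pics; ls
python3 - <<'E'
from rig import state, vision
import cv2
for n in("scene","top"):
    cv2.imwrite(f"pics/{n}0.png",vision.snapshot(n))
    print(n,vision.get_calibration(n))
print(state())
E
```

```text
pics
scene {'vertical_fov': 48.96451319922403, 'cx': 278.6121541734844, 'cy': 211.7101490166764, 'dist': array([0.01990909, 0.        , 0.        , 0.        , 0.        ]), 'camera_from_world': array([[-4.50594794e-01,  8.92728201e-01,  8.31573225e-04,
         3.11286406e-01],
       [-7.42130423e-01, -3.75099628e-01,  5.55466205e-01,
         4.13554154e-01],
       [ 4.96192269e-01,  2.49673044e-01,  8.31538696e-01,
        -1.65605941e+00],
       [ 0.00000000e+00,  0.00000000e+00,  0.00000000e+00,
         1.00000000e+00]])}
top {'vertical_fov': 42.74228712198636, 'cx': 281.3277195709439, 'cy': 210.5164057522495, 'dist': array([0.05428924, 0.        , 0.        , 0.        , 0.        ]), 'camera_from_world': array([[ 0.0022305 , -0.99976177,  0.02171238, -0.03056888],
       [ 0.98543135,  0.0058899 ,  0.16997164, -0.58843079],
       [-0.17005903,  0.02101694,  0.98520973, -1.18718003],
       [ 0.        ,  0.        ,  0.        ,  1.        ]])}
{'time': 0.1, 'qpos': array([ 1.30900285e+00,  4.23764622e-01,  1.63059379e+00, -4.15891995e-06,
        1.08861049e+00, -1.89927849e-02]), 'joint_velocities': array([ 0.00064303, -0.00107757, -0.00290806,  0.00028354, -0.0012919 ,
        0.00036818]), 'tau': array([-1.90236105e-04, -5.45610595e+01, -2.74321729e+01,  6.45238766e-02,
        1.88011135e-02, -8.93294100e-06]), 'tool_pos': array([0.15011445, 0.606223  , 0.24398706]), 'eef_rot': array([-9.44672155e-05,  1.21101377e-01,  9.92639906e-01, -6.81611049e-04]), 'ft_force': array([ 0.04093472,  0.75871123, -0.35591497]), 'moment': array([ 0.05475709, -0.01220887, -0.00052433]), 'gripper_width': 0.08772887701299585}
```

View pics/top0.png

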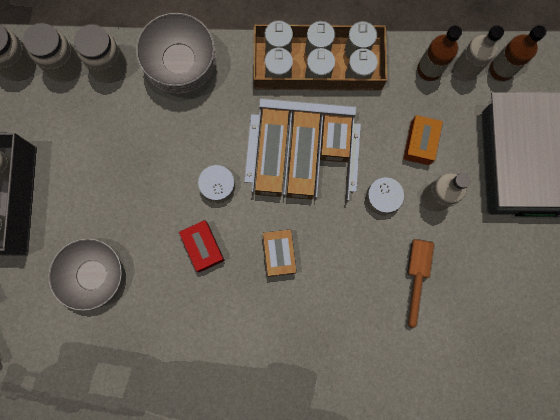

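View pics/scene0.png

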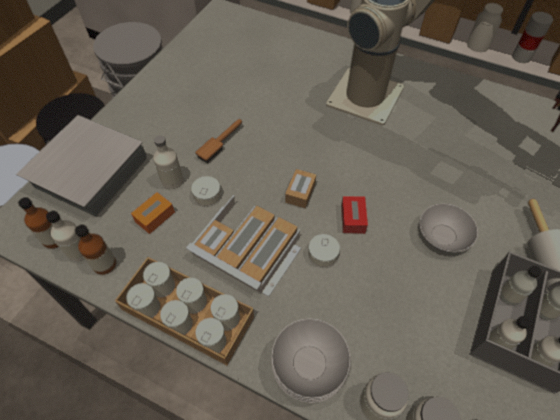

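The top view shows the carton at about (279,253) and the twin at the back of the right-hand lane at about (337,137). The long boxes fill the other two lanes. The red box at (201,246) and the orange one at (424,139) are decoys. I'll enlarge the area to measure it.

```bash
cat > h.py <<'E'
import numpy as np, cv2
from rig import state, vision
def cal(n):
    c=vision.get_calibration(n); f=210/np.tan(np.radians(c["vertical_fov"]/2))
    K=np.array([[f,0,c["cx"]],[0,f,c["cy"]],[0,0,1.]]); return K,c["dist"],c["camera_from_world"]
def ray(n,uv,z):
    K,d,T=cal(n); p=cv2.undistortPoints(np.array(uv,float).reshape(-1,1,2),K,d)[:,0]
    D=np.c_[p[:,0],-p[:,1],-np.ones(len(p))]@T[:3,:3]
    o=-T[:3,:3].T@T[:3,3]
    return o+D*((z-o[2])/D[:,2])[:,None]
def proj(n,P):
    K,d,T=cal(n); P=np.atleast_2d(P)@T[:3,:3].T+T[:3,3]
    return cv2.projectPoints(P*[1,-1,-1],np.zeros(3),np.zeros(3),K,d)[0][:,0]
def crop(n,im,x0,y0,x1,y1,s,name):
    cv2.imwrite(name,cv2.resize(im[y0:y1,x0:x1],None,fx=s,fy=s,interpolation=cv2.INTER_CUBIC))
E
python3 - <<'E'
from h import *
im=cv2.imread("pics/top0.png")
crop("top",im,230,90,380,210,5,"pics/t1.png")
crop("top",im,250,220,310,285,8,"pics/t2.png")
h=cv2.cvtColor(im,cv2.COLOR_BGR2HSV)
for p in [(279,240),(270,250),(279,275),(337,152),(300,150),(240,300)]: print(p,h[p[1],p[0]])
E
```

```text
(279, 240) [ 54  12 107]
(270, 250) [111  24 177]
(279, 275) [19 76 47]
(337, 152) [ 14 146 150]
(300, 150) [ 30  12 103]
(240, 300) [ 20  32 118]
```

View pics/t1.png

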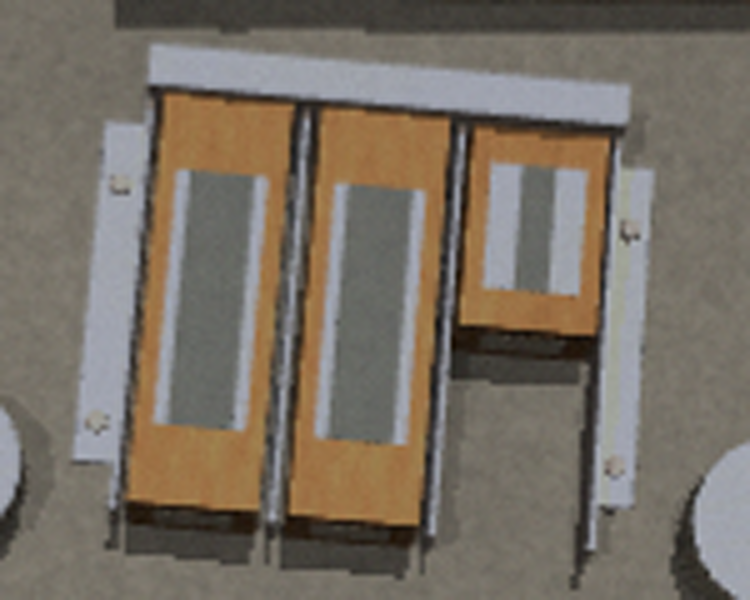

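View pics/t2.png

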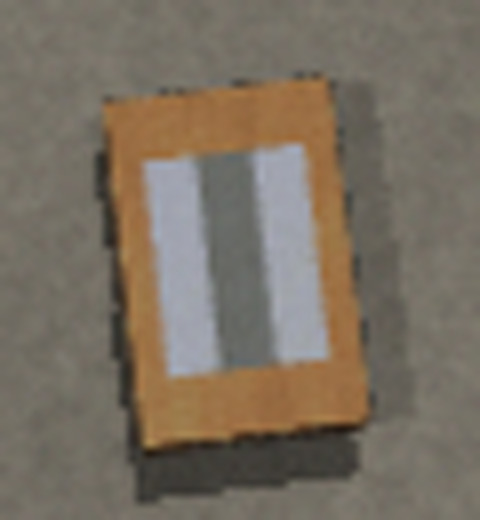

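```bash
cat >> h.py <<'E'
def boxtop(im,x0,y0,x1,y1,z=.048,n="top",s=8):
    c=cv2.resize(im[y0:y1,x0:x1],None,fx=s,fy=s,interpolation=cv2.INTER_CUBIC)
    h=cv2.cvtColor(c,cv2.COLOR_BGR2HSV)
    m=cv2.inRange(h,(8,110,85),(22,255,255))
    cs=cv2.findContours(m,cv2.RETR_EXTERNAL,cv2.CHAIN_APPROX_NONE)[0]
    c=max(cs,key=cv2.contourArea)
    uv=(c[:,0]+.5)/s-.5+[x0,y0]
    P=ray(n,uv,z)[:,:2]
    r=cv2.minAreaRect((P*1000).astype(np.float32)); return r,cv2.boxPoints(r)
E
python3 - <<'E'
from h import *
im=cv2.imread("pics/top0.png")
print(boxtop(im,250,220,310,285))
print(boxtop(im,318,108,356,160))
px=lambda l,s,x,y:[((a+.5)/s-.5+x,(b+.5)/s-.5+y) for a,b in l]
print("manual carton",ray("top",px([(105,100),(328,78),(368,420),(145,447)],8,250,220),.048).round(4))
print("twin",ray("top",px([(470,125),(612,137),(597,335),(457,325)],5,230,90),.048).round(4))
print("div ends",ray("top",px([(113,508),(272,522),(430,535),(590,550)],5,230,90),.042).round(4))
print("div backs",ray("top",px([(153,92),(307,105),(462,122),(616,135)],5,230,90),.042).round(4))
print("rail front corners",ray("top",px([(148,45),(630,85)],5,230,90),.060).round(4))
E
```

```text
(((492.2491149902344, -22.906532287597656), (100.2159194946289, 66.22457122802734), 6.836030960083008), array([[438.55606 ,   4.006083],
       [446.4387  , -61.747684],
       [545.94214 , -49.81915 ],
       [538.0596  ,  15.93462 ]], dtype=float32))
(((769.9058227539062, -158.57766723632812), (66.48735809326172, 99.22866821289062), 85.29959869384766), array([[ 717.7342 , -187.64386],
       [ 816.6291 , -195.7752 ],
       [ 822.07745, -129.51147],
       [ 723.18256, -121.38013]], dtype=float32))
manual carton [[ 0.5386  0.0144  0.048 ]
 [ 0.5453 -0.0495  0.048 ]
 [ 0.4477 -0.0608  0.048 ]
 [ 0.4398  0.0023  0.048 ]]
twin [[ 0.8217 -0.1285  0.048 ]
 [ 0.8163 -0.1963  0.048 ]
 [ 0.7189 -0.1874  0.048 ]
 [ 0.7233 -0.1214  0.048 ]]
div ends [[ 0.6354  0.0398  0.042 ]
 [ 0.6292 -0.0345  0.042 ]
 [ 0.6235 -0.1084  0.042 ]
 [ 0.6169 -0.1831  0.042 ]]
div backs [[ 0.8389  0.0228  0.042 ]
 [ 0.8332 -0.051   0.042 ]
 [ 0.8254 -0.1253  0.042 ]
 [ 0.8195 -0.1991  0.042 ]]
rail front corners [[ 0.8554  0.025   0.06  ]
 [ 0.8377 -0.2033  0.06  ]]
```

Measured sizes match the given ones: 100.2×66.2 mm for the carton and 99×66.5 mm for the twin.
- **Carton:** centred at (0.492, −0.023), yaw +6.8°.
- **Lane:** mouth at (0.620, −0.146), heading −4.8°.

Plan: push the carton sideways with two finger contacts until it is in line with the lane, then push it in from behind.

Call:
{"op": "carry_out", "data": {
  "series": "-2.4 -2.4 0 6.75; -4.8 -4.8 0 13.5; -7.2 -7.2 0 20.25; -9.6 -9.6 0 27; -12 -12 0 33.75; -14.4 -14.4 0 40.5; -16.8 -16.8 0 47.25; -19.2 -19.2 0 54; -21.6 -21.6 0 60.75; -24 -24 0 67.5; -26.4 -26.4 0 74.25; -28.8 -28.8 0 81",
  "claw": 0.43
}}

```text
time: 1.3
tool_pos: [0.3609, 0.2565, 0.2446]
eef_rot: [-0.0, 0.738, 0.674, -0.0]
ft_force: [0.3, -0.1, 0.2]
gripper_width: 0.0501
```

```bash
cat >> h.py <<'E'
from scipy.spatial.transform import Rotation as R
M=np.array([.6202,-.1458]); A=np.radians(-4.78)
D=np.array([np.cos(A),np.sin(A)]); L=np.array([-D[1],D[0]])
def lane(p): p=np.asarray(p)[:2]-M; return p@D,p@L
def where(goal=None,head=None):
    s=state(); w,x,y,z=s["eef_rot"]; m=R.from_quat([x,y,z,w]).as_matrix(); p=s["tool_pos"]
    hd=np.degrees(np.arctan2(m[1,1],m[0,1]))
    print("t",s["time"],"p",p.round(4),"yhead",hd.round(2),"tilt",m[:,2].round(3),"F",s["ft_force"].round(1),"w",round(s["gripper_width"],4),"lane mm",np.round(np.array(lane(p))*1e3,1),"q",s["qpos"].round(2))
    if goal is not None: print("shift cm",(m.T@(np.array(goal)-p)*100).round(2))
    if head is not None: print("twist",round((hd-head+180)%360-180,2))
def lw(a,b): return M+a*D+b*L
E
python3 -c "
from h import *
g=lw(-.1378,.175);print(g);where([*g,.10],-4.78)
im=cv2.imread('pics/top0.png')
print(ray('top',[(223,262),(181,235),(208,222)],.048), ray('top',[(440,203)],0))"
```

```text
[0.49746202 0.04007422]
t 1.3 p [0.3609 0.2565 0.2446] yhead -5.18 tilt [-0. -0. -1.] F [ 0.3 -0.1  0.2] w 0.0501 lane mm [-291.9  379.3] q [ 0.59  0.15  2.02 -0.    0.97  0.68]
shift cm [-20.32  15.56  14.46]
twist -0.4
[[0.46982782 0.10373503 0.048     ]
 [0.53100671 0.20044567 0.048     ]
 [0.56128051 0.13997823 0.048     ]] [[ 0.6179972 -0.4121336  0.       ]]
```

Call:
{"op": "carry_out", "data": {
  "series": "-3 2.3 0 0; -6 4.6 0 -0.2; -9 6.9 0 -0.4; -12 9.2 0 -0.4; -15 11.5 2 -0.4; -18 13.8 5 -0.4; -20.3 15.6 9 -0.4; -20.3 15.6 13 -0.4; -20.3 15.6 16.5 -0.4; -20.3 15.6 19.5 -0.4; -20.3 15.6 21.2 -0.4; -20.3 15.6 21.2 -0.4"
}}

```text
time: 2.5
tool_pos: [0.4967, 0.0421, 0.0303]
eef_rot: [-0.002, 0.734, 0.679, -0.002]
ft_force: [0.3, -0.2, 0.8]
gripper_width: 0.0501
```

```bash
python3 -c "
from h import *
im=vision.snapshot('top');cv2.imwrite('pics/top1.png',im)
im2=vision.snapshot('scene');cv2.imwrite('pics/sc1.png',cv2.resize(im2[120:320,160:440],None,fx=2.8,fy=2.8))
where([*lw(-.1378,.043),.032],-4.78)"
```

```text
t 2.6 p [0.4985 0.0423 0.0326] yhead -4.51 tilt [-0.001 -0.    -1.   ] F [-0.3 -0.1 -0.2] w 0.0497 lane mm [-137.   177.3] q [0.06 0.6  2.   0.   0.54 0.14]
shift cm [-13.43  -0.14   0.07]
twist 0.27
```

View pics/sc1.png

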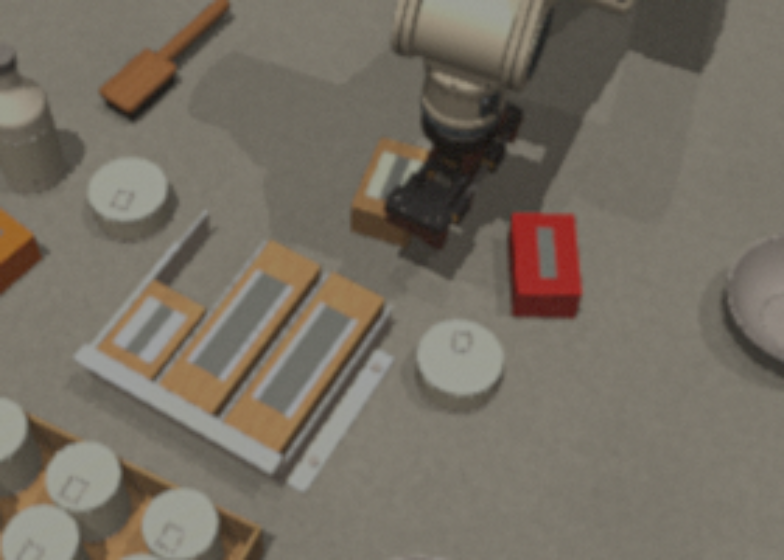

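The scene view shows the fingers between the carton and the red box, clear of both. I'll push the carton to the right now.

Call:
{"op": "carry_out", "data": {
  "series": "-0.7 0 0 0.3; -1.2 0 0 0.3; -1.6 0 0 0.3; -2 0 0 0.3; -2.4 0 0 0.3; -2.8 0 0 0.3; -3.2 0 0 0.3; -3.7 0 0 0.3; -4.2 0 0 0.3; -4.7 0 0 0.3; -5.2 0 0 0.3; -5.7 0 0 0.3"
}}

```text
time: 3.8
tool_pos: [0.494, -0.015, 0.0327]
eef_rot: [-0.0, 0.736, 0.677, -0.0]
ft_force: [0.5, 2.3, 1.4]
gripper_width: 0.0499
```

Call:
{"op": "carry_out", "data": {
  "series": "-0.5 0 0 0; -1 0 0 0; -1.5 0 0 0; -2 0 0 0; -2.5 0 0 0; -3 0 0 0; -3.5 0 0 0; -4 0 0 0; -4.5 0 0 0; -5 0 0 0; -5.3 0 0 0; -5.3 0 0 0"
}}

```text
time: 5.0
tool_pos: [0.4896, -0.0679, 0.0326]
eef_rot: [0.0, 0.736, 0.677, -0.0]
ft_force: [0.1, -0.7, -0.2]
gripper_width: 0.0501
```

```bash
cat >> h.py <<'E'
def both(k):
    im=vision.snapshot('top');cv2.imwrite(f'pics/top{k}.png',im)
    cv2.imwrite(f'pics/topc{k}.png',cv2.resize(im[90:290,230:400],None,fx=3,fy=3,interpolation=cv2.INTER_CUBIC))
    im2=vision.snapshot('scene');cv2.imwrite(f'pics/sc{k}.png',cv2.resize(im2[120:300,180:420],None,fx=3,fy=3,interpolation=cv2.INTER_CUBIC))
E
python3 -c "
from h import *
both(2)
where([*lw(-.1378,.043),.032],-4.78)"
```

```text
t 5.1 p [ 0.4896 -0.0676  0.0326] yhead -4.82 tilt [-0. -0. -1.] F [ 0.8 -0.2 -0.1] w 0.0501 lane mm [-136.7   67.1] q [-0.16  0.6   2.02 -0.    0.53 -0.08]
shift cm [-2.41 -0.11  0.06]
twist -0.04
```

View pics/topc2.png

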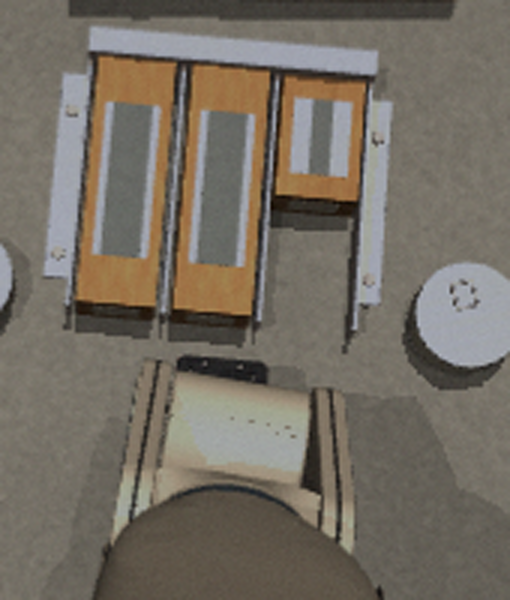

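View pics/sc2.png

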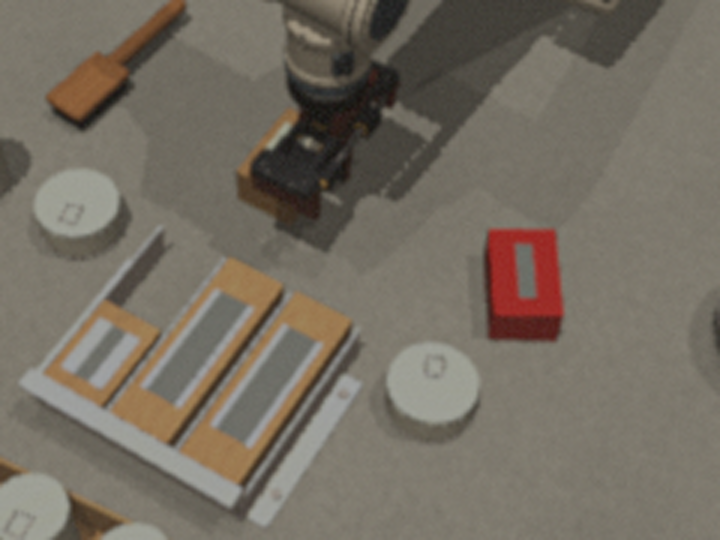

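Call:
{"op": "carry_out", "data": {
  "series": "-0.5 0 0 0; -1 0 0 0; -1.5 0 0 0; -1.9 0 0 0; -2.2 0 0 0; -2.2 0 0 0; -1.5 0 0 0; 0 0 -1 0; 0 0 -4 0; 0 0 -8 0; 0 -2 -10 -8; 0 -5 -10 -16"
}}

```text
time: 6.3
tool_pos: [0.4427, -0.0631, 0.1356]
eef_rot: [0.003, 0.632, 0.775, 0.002]
ft_force: [-0.3, -0.7, -1.7]
gripper_width: 0.0503
```

```bash
python3 -c "
from h import *
where([*lw(-.225,0),.12],85.22)"
```

```text
t 6.3 p [ 0.4427 -0.0631  0.1356] yhead 11.55 tilt [ 0.008 -0.001 -1.   ] F [-0.3 -0.7 -1.7] w 0.0503 lane mm [-183.7   67.6] q [-0.17  0.34  2.09 -0.    0.7  -0.37]
shift cm [-5.32 -5.87  1.53]
twist -73.67
```

Call:
{"op": "carry_out", "data": {
  "series": "-0.6 -0.8 0 -8; -1.2 -1.6 0 -16; -1.8 -2.4 0 -24; -2.4 -3.2 0 -32; -3 -4 0 -40; -3.8 -4.6 0 -48; -4.6 -5.2 0 -56; -5.3 -5.9 0 -64; -5.3 -5.9 0 -70; -5.3 -5.9 0 -74; -5.3 -5.9 0 -74",
  "claw": 0.6
}}

```text
time: 7.4
tool_pos: [0.3923, -0.1263, 0.1328]
eef_rot: [0.0, 0.042, 0.999, -0.0]
ft_force: [-0.4, -0.3, 1.1]
gripper_width: 0.0348
```

```bash
python3 -c "
from h import *
both(3)
where([*lw(-.215,0),.032],85.22)"
```

```text
t 7.5 p [ 0.3923 -0.1263  0.1327] yhead 85.1 tilt [ 0. -0. -1.] F [ 0.5 -0.6 -0.6] w 0.0353 lane mm [-228.7    0.4] q [-0.34  0.31  2.16 -0.    0.67 -1.83]
shift cm [-1.37 -0.04 10.07]
twist -0.12
```

View pics/topc3.png

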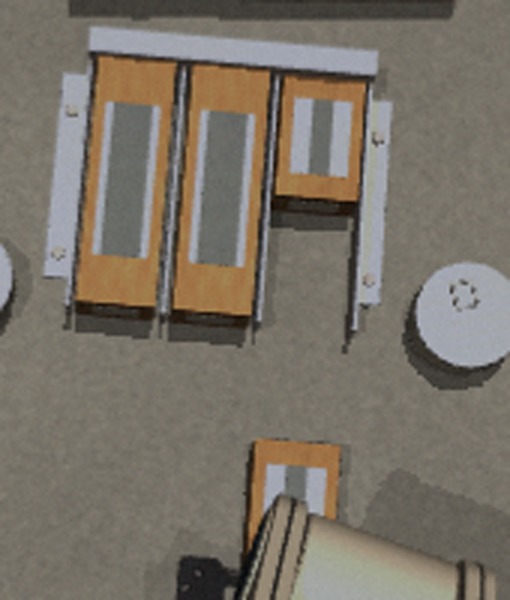

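View pics/sc3.png

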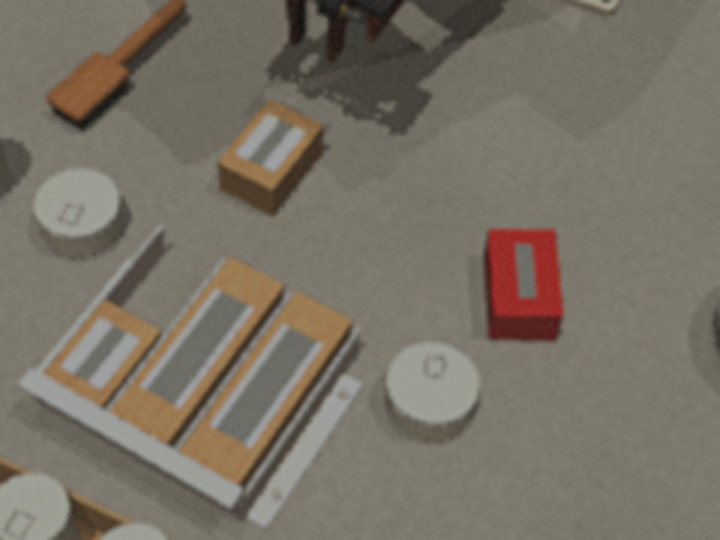

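Run:
```python
from h import *
im=cv2.imread('pics/top3.png')
crop("top",im,305,232,350,272,12,"pics/t4.png")
im2=cv2.imread('pics/sc3.png'); cv2.imwrite('pics/s4.png',cv2.resize(im2[90:220,205:340],None,fx=4,fy=4,interpolation=cv2.INTER_CUBIC))
```

```text
(no output)
```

View pics/t4.png

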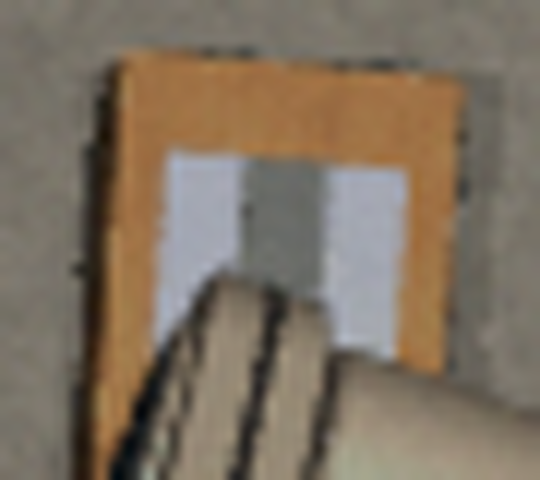

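View pics/s4.png

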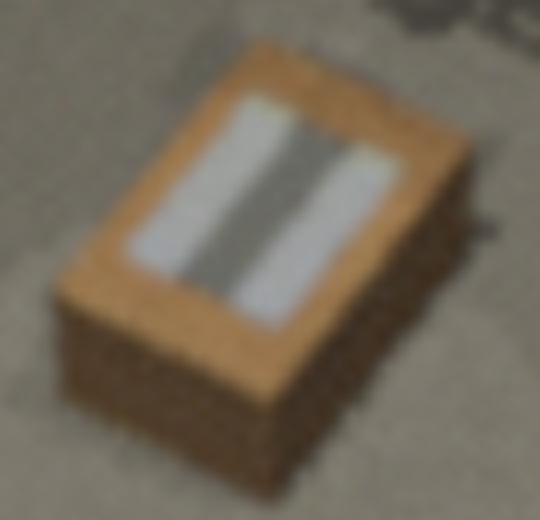

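Run:
```python
from h import *
P=ray("top",[((a+.5)/12-.5+305,(b+.5)/12-.5+232) for a,b in [(120,52),(463,77),(95,440),(445,370)]],.048)
print("top FL FR Ledge Redge lane mm",[np.round(np.array(lane(p))*1e3,1).tolist() for p in P])
f=lambda a,b:((((a+.5)/4-.5+205)+.5)/3-.5+180,(((b+.5)/4-.5+90)+.5)/3-.5+120)
Q=ray("scene",[f(*p) for p in [(262,38),(472,145),(272,402),(62,292)]],.048)
print("scene RR RL FL FR",[np.round(np.array(lane(p))*1e3,1).tolist() for p in Q], lane(Q.mean(0)))
```

```text
top FL FR Ledge Redge lane mm [[-92.9, 33.6], [-91.9, -32.2], [-167.0, 32.8], [-148.0, -32.4]]
scene RR RL FL FR [[-190.8, -34.6], [-188.5, 30.7], [-91.2, 31.0], [-92.9, -32.7]] (np.float64(-0.14084419434300355), np.float64(-0.0013767649159856217))
```

Both views put the carton within about 1 mm of the lane's centre line and square to about 0.6°. Next I'll lower the fingers behind it and push it to just short of the mouth.

Call:
{"op": "carry_out", "data": {
  "series": "0 0 3 0; 0 0 6 0; 0 0 8.5 -0.1; 0 0 10 -0.1; 0 0 10.1 -0.1; -0.8 0 10.1 -0.1; -1.6 0 10.1 -0.1; -2.2 0 10.1 -0.1; -2.6 0 10.1 -0.1; -3 0 10.1 -0.1; -3.4 0 10.1 -0.1; -3.8 0 10.1 -0.1"
}}

```text
time: 8.7
tool_pos: [0.4301, -0.1297, 0.0317]
eef_rot: [-0.0, 0.041, 0.999, 0.0]
ft_force: [-2.6, 0.1, 1.8]
gripper_width: 0.0352
```

Call:
{"op": "carry_out", "data": {
  "series": "-0.5 0 0 0; -1 0 0 0; -1.5 0 0 0; -2 0 0 0; -2.5 0 0 0; -3 0 0 0; -3.5 0 0 0; -4 0 0 0; -4.5 0 0 0; -5 0 0 0; -5.5 0 0 0; -6 0 0 0"
}}

```text
time: 9.9
tool_pos: [0.4904, -0.1348, 0.0317]
eef_rot: [0.0, 0.041, 0.999, -0.0]
ft_force: [-1.6, 0.7, 0.1]
gripper_width: 0.0347
```

Run:
```python
from h import *
both(5)
where([*lw(-.009,0),.032],85.22)
im=cv2.imread('pics/top5.png'); crop("top",im,290,150,370,230,8,"pics/t5.png")
im=cv2.imread('pics/sc5.png'); cv2.imwrite('pics/s5.png',cv2.resize(im[100:300,60:340],None,fx=2.8,fy=2.8,interpolation=cv2.INTER_CUBIC))
```

```text
t 10.0 p [ 0.4911 -0.135   0.0318] yhead 85.3 tilt [ 0.002 -0.    -1.   ] F [-0.7 -0.2 -0.4] w 0.0348 lane mm [-129.5    0. ] q [-0.29  0.61  1.98  0.    0.55 -1.78]
shift cm [-12.05  -0.02  -0.  ]
twist 0.08
```

View pics/t5.png

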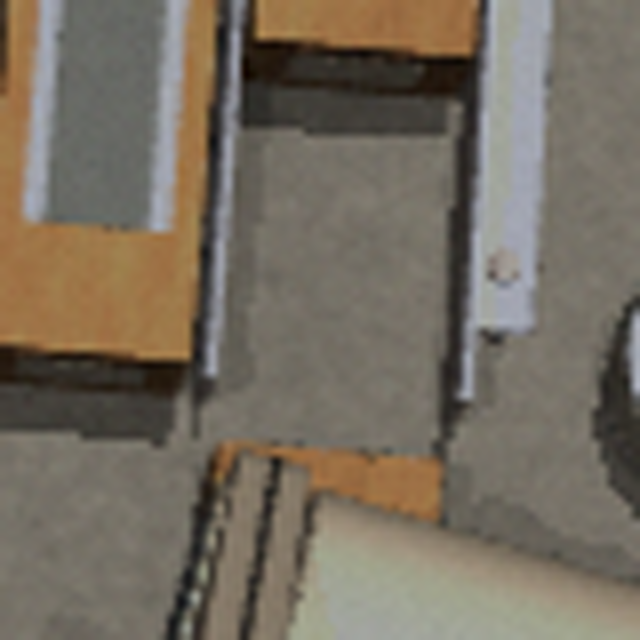

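View pics/s5.png

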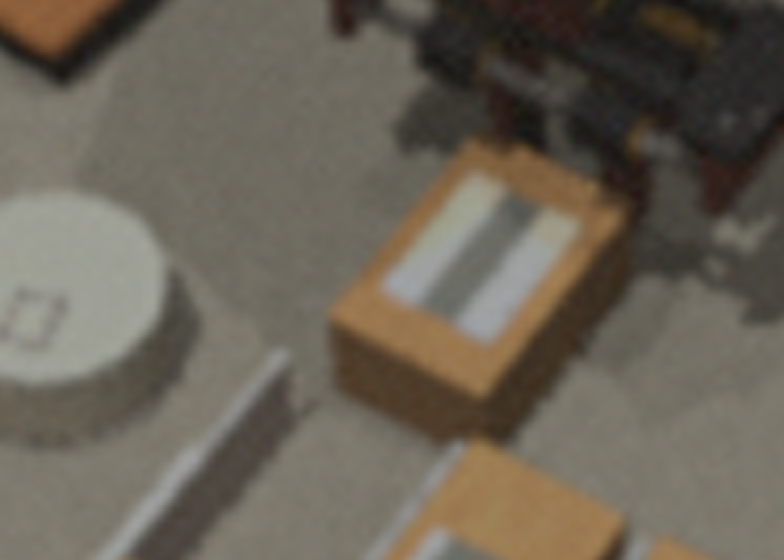

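Run:
```python
from h import *
g=lambda l:[((a+.5)/8-.5+290,(b+.5)/8-.5+150) for a,b in l]
for n,l,z in [("carton FL FR",[(214,440),(443,460)],.048),("div ends L(in,out) R(in,out)",[(217,377),(203,377),(459,401),(474,401)],.042)]:
    print(n,[np.round(np.array(lane(p))*1e3,1).tolist() for p in ray("top",g(l),z)])
```

```text
carton FL FR [[-19.7, 34.9], [-19.6, -31.7]]
div ends L(in,out) R(in,out) [[0.2, 35.0], [-0.2, 39.1], [-0.6, -35.9], [-0.2, -40.3]]
```

Run:
```python
from h import *
f=lambda a,b:((((a+.5)/2.8-.5+60)+.5)/3-.5+180,(((b+.5)/2.8-.5+100)+.5)/3-.5+120)
for n,l,z in [("carton RR RL FL FR",[(473,138),(630,208),(487,396),(331,314)],.048),("FR bottom,FL bottom",[(335,385),(480,450)],0),("div L in, R in/out",[(461,442),(290,353),(278,349)],.042)]:
    print(n,[np.round(np.array(lane(p))*1e3,1).tolist() for p in ray("scene",[f(*p) for p in l],z)])
```

```text
carton RR RL FL FR [[-112.2, -35.1], [-114.8, 30.5], [-18.7, 31.8], [-19.5, -34.2]]
FR bottom,FL bottom [[-21.3, -37.8], [-25.0, 22.6]]
div L in, R in/out [[-1.1, 32.2], [-1.3, -39.8], [-0.6, -44.3]]
```

The two views agree that the carton sits about 2.2 mm left of the lane's centre and is turned about 0.6° left. Clearance at the mouth is ±2.3 mm, so I'll nudge it square from the left again before it enters.

Call:
{"op": "carry_out", "data": {
  "series": "0.8 0 0 0; 1.5 0 -1 0; 1.5 0 -4 0; 1.5 0 -7 8; 1.5 1.5 -9 16; 0.5 3 -9 24; -1 4.5 -9 32; -2.5 6 -9 40; -4 7 -9 48; -5 7.5 -9 56; -6 7.5 -9 64; -6 7.5 -9 72",
  "claw": 0.43
}}

```text
time: 11.2
tool_pos: [0.5564, -0.0648, 0.1224]
eef_rot: [0.001, 0.623, 0.783, 0.0]
ft_force: [-0.3, 0.8, 0.4]
gripper_width: 0.05
```

```bash
python3 -c "
from h import *
where([*lw(-.070,.068),.032],-4.78)"
```

```text
t 11.2 p [ 0.5564 -0.0648  0.1224] yhead 12.98 tilt [ 0.001 -0.    -1.   ] F [-0.3  0.8  0.4] w 0.05 lane mm [-70.3  75.4] q [-0.14  0.5   1.85 -0.    0.79 -0.36]
shift cm [-0.71 -0.21  9.04]
twist 17.76
```

Call:
{"op": "carry_out", "data": {
  "series": "0 0 0 8; 0 0 0 16; -0.3 -0.1 2 17.8; -0.7 -0.2 5 17.8; -0.7 -0.2 7.5 17.8; -0.7 -0.2 9 17.8; -0.7 -0.2 9 17.8; -0.7 -0.2 9 17.8"
}}

```text
time: 12.0
tool_pos: [0.5556, -0.0722, 0.0323]
eef_rot: [0.0, 0.734, 0.679, 0.0]
ft_force: [1.0, 0.1, 0.6]
gripper_width: 0.0499
```

```bash
python3 -c "
from h import *
where([*lw(-.070,.0436),.032],-4.78)"
```

```text
t 12.0 p [ 0.5556 -0.0722  0.0323] yhead -4.51 tilt [ 0. -0. -1.] F [1.  0.1 0.6] w 0.0499 lane mm [-70.5  67.9] q [-0.15  0.65  1.87 -0.    0.62 -0.07]
shift cm [-2.43  0.04  0.03]
twist 0.27
```

Call:
{"op": "carry_out", "data": {
  "series": "-0.6 0 0 0.3; -1.1 0 0 0.3; -1.5 0 0 0.3; -1.8 0 0 0.3; -2 0 0 0.3; -2.15 0 0 0.3; -2.3 0 0 0.3; -2.43 0 0 0.3; -2.43 0 0 0.3; -2.43 0 0 0.3"
}}

```text
time: 13.0
tool_pos: [0.5536, -0.0964, 0.0316]
eef_rot: [-0.0, 0.736, 0.677, -0.0]
ft_force: [-0.4, 0.8, 0.0]
gripper_width: 0.0502
```

```bash
python3 -c "
from h import *
where([*lw(-.070,.0436),.032],-4.78)
both(6)
im=cv2.imread('pics/sc6.png'); cv2.imwrite('pics/s6.png',cv2.resize(im[100:300,60:340],None,fx=2.8,fy=2.8,interpolation=cv2.INTER_CUBIC))
im=cv2.imread('pics/top6.png'); crop('top',im,290,150,370,230,8,'pics/t6.png')
"
```

```text
t 13.0 p [ 0.5536 -0.0964  0.0316] yhead -4.8 tilt [-0. -0. -1.] F [-0.4  0.8  0. ] w 0.0502 lane mm [-70.5  43.7] q [-0.19  0.66  1.87 -0.    0.62 -0.11]
shift cm [-0.01  0.05 -0.04]
twist -0.02
```

View pics/s6.png

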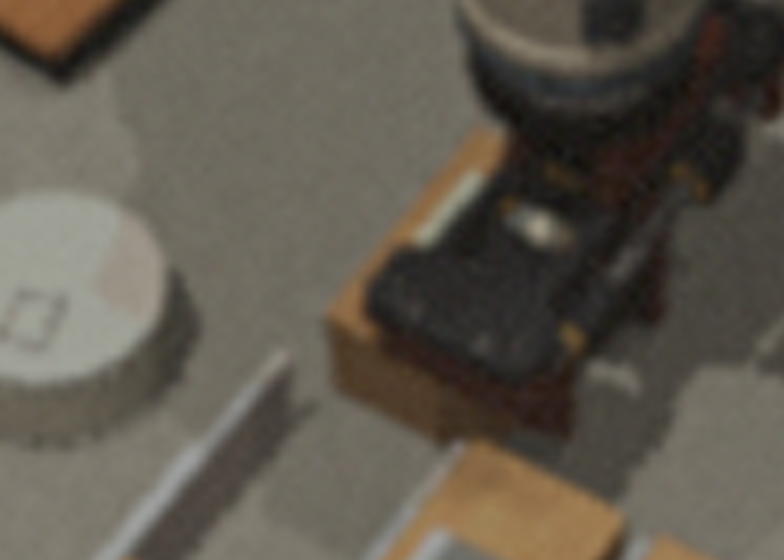

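View pics/t6.png

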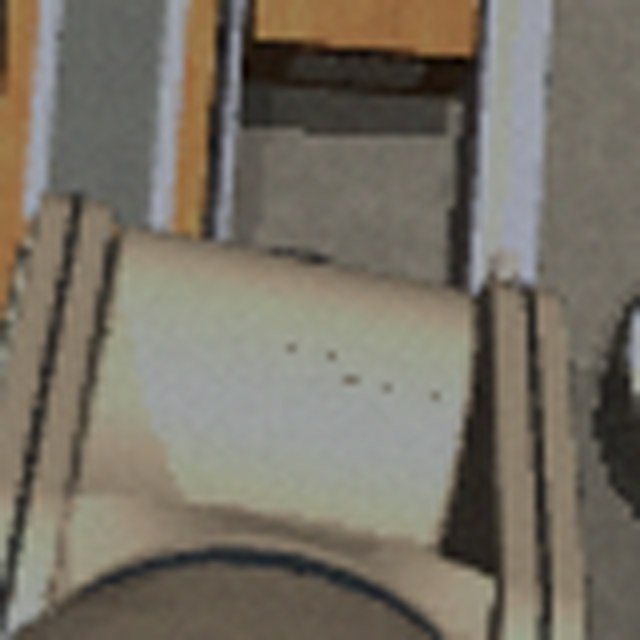

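Call:
{"op": "carry_out", "data": {
  "series": "0.5 0 0 0; 1.5 0 0 0; 1.5 0 -3 0; 1.5 0 -6 0; 1.5 -1.5 -9 -8; 0.5 -3 -9 -16; -0.5 -4.5 -9 -24; -1.5 -6 -9 -32; -2.5 -7.5 -9 -40; -3.5 -8.5 -9 -48; -4.4 -8.8 -9 -56; -4.4 -8.8 -9 -64",
  "claw": 0.6
}}

```text
time: 14.3
tool_pos: [0.4617, -0.1329, 0.1218]
eef_rot: [-0.0, 0.263, 0.965, -0.0]
ft_force: [-0.0, 0.3, -0.1]
gripper_width: 0.0348
```

Call:
{"op": "carry_out", "data": {
  "series": "0 0 0 -8; 0 0 0 -16; 0 0 0 -24; 0 0 0 -26; 0 0 0 -26; 0 0 0 -26"
}}

```text
time: 14.9
tool_pos: [0.4623, -0.1324, 0.1217]
eef_rot: [-0.0, 0.042, 0.999, 0.0]
ft_force: [0.8, -0.6, 0.4]
gripper_width: 0.0352
```

```bash
python3 -c "
from h import *
where([*lw(-.148,-.0015),.032],85.22)
both(7)
im=cv2.imread('pics/sc7.png'); cv2.imwrite('pics/s7.png',cv2.resize(im[100:300,60:340],None,fx=2.8,fy=2.8,interpolation=cv2.INTER_CUBIC))
im=cv2.imread('pics/top7.png'); crop('top',im,290,150,370,230,8,'pics/t7.png')
"
```

```text
t 14.9 p [ 0.4623 -0.1324  0.1217] yhead 85.14 tilt [-0.  0. -1.] F [ 0.8 -0.6  0.4] w 0.0352 lane mm [-158.5    0.2] q [-0.3   0.41  2.02  0.    0.71 -1.79]
shift cm [-1.05 -0.17  8.97]
twist -0.08
```

View pics/s7.png

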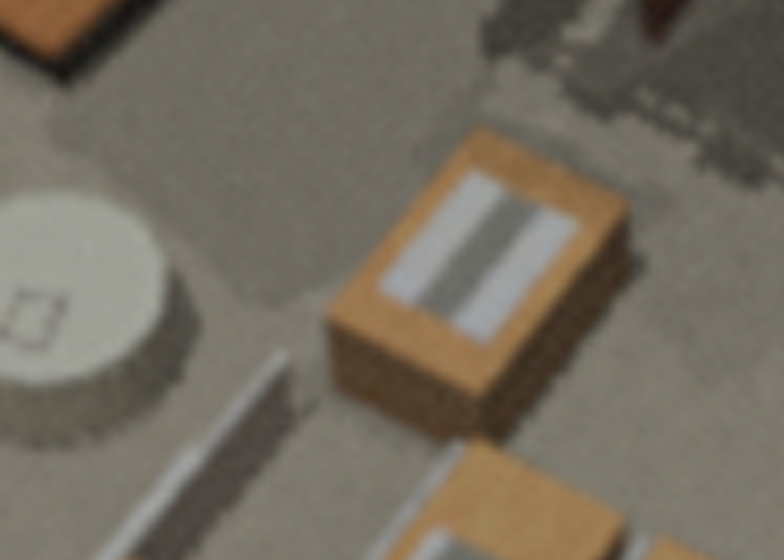

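View pics/t7.png

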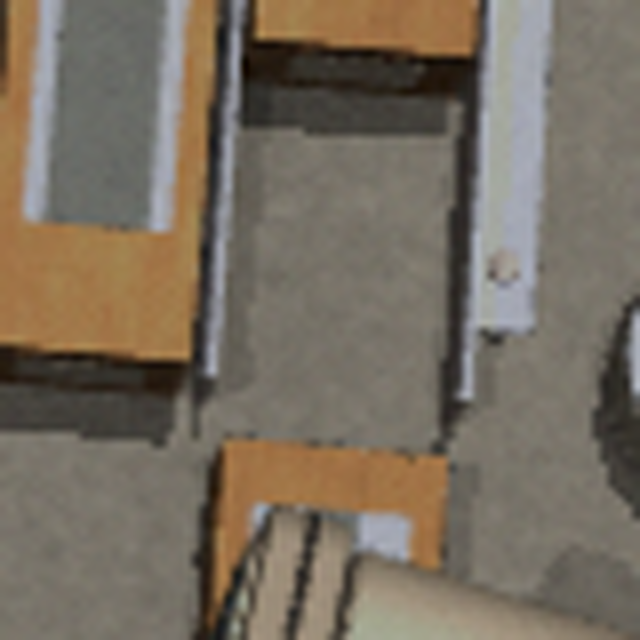

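Run:
```python
from h import *
g=lambda l:[((a+.5)/8-.5+290,(b+.5)/8-.5+150) for a,b in l]
im=cv2.imread('pics/top7.png')
hs=cv2.cvtColor(cv2.resize(im[150:230,290:370],None,fx=8,fy=8,interpolation=cv2.INTER_CUBIC),cv2.COLOR_BGR2HSV)
m=cv2.inRange(hs,(8,110,85),(22,255,255))
for r in range(465,631,15):
    x=np.nonzero(m[r])[0]; x=x[(x>195)&(x<470)]
    if len(x):print(r,x.min(),x.max(),[np.round(np.array(lane(p))*1e3,1).tolist() for p in ray("top",g([(x.min()-.5,r),(x.max()+.5,r)]),.048)])
for n,l,z in [("carton FL FR",[(221,437),(449,456)],.048)]:
    print(n,[np.round(np.array(lane(p))*1e3,1).tolist() for p in ray("top",g(l),z)])
f=lambda a,b:((((a+.5)/2.8-.5+60)+.5)/3-.5+180,(((b+.5)/2.8-.5+100)+.5)/3-.5+120)
print([np.round(np.array(lane(p))*1e3,1).tolist() for p in ray("scene",[f(*p) for p in [(480,128),(631,205),(484,393),(327,312)]],.048)])
```

```text
465 222 446 [[-26.8, 32.2], [-21.0, -32.8]]
480 221 446 [[-31.2, 32.2], [-25.4, -33.1]]
495 220 443 [[-35.7, 32.2], [-29.9, -32.5]]
510 216 443 [[-40.1, 33.0], [-34.3, -32.8]]
525 215 444 [[-44.6, 32.9], [-38.6, -33.4]]
540 213 441 [[-49.0, 33.2], [-43.1, -32.8]]
555 213 440 [[-53.4, 32.9], [-47.5, -32.8]]
570 213 232 [[-57.7, 32.5], [-57.2, 26.8]]
585 212 230 [[-62.1, 32.5], [-61.6, 27.0]]
600 212 223 [[-66.5, 32.2], [-66.1, 28.7]]
615 209 215 [[-70.9, 32.7], [-70.7, 30.7]]
carton FL FR [[-18.6, 33.0], [-18.3, -33.3]]
[[-117.5, -35.4], [-116.1, 30.1], [-19.2, 30.2], [-19.5, -35.9]]
```

Now the carton is within about 0.5 to 1 mm of centre and its yaw is about 0, so I'll push it into the mouth.

Call:
{"op": "carry_out", "data": {
  "series": "0 -0.1 3 0; 0 -0.1 6 0; 0 -0.1 8.3 -0.1; 0 -0.1 9 -0.1; 0 -0.1 9 -0.1; -0.8 -0.1 9 -0.1; -1.6 -0.1 9 -0.1; -2.3 -0.1 9 -0.1; -2.7 -0.1 9 -0.1; -3.1 -0.1 9 -0.1; -3.5 -0.12 9 -0.1; -3.9 -0.14 9 -0.1"
}}

```text
time: 16.2
tool_pos: [0.5007, -0.1375, 0.0316]
eef_rot: [-0.0, 0.041, 0.999, 0.0]
ft_force: [-2.1, 0.6, 2.7]
gripper_width: 0.0355
```

Call:
{"op": "carry_out", "data": {
  "series": "-0.4 -0.02 0 0; -0.8 -0.04 0 0; -1.2 -0.05 0 0; -1.6 -0.05 0 0; -2 -0.05 0 0; -2.4 -0.05 0 0; -2.8 -0.05 0 0; -3.2 -0.05 0 0; -3.6 -0.05 0 0"
}}

```text
time: 17.1
tool_pos: [0.5372, -0.141, 0.0316]
eef_rot: [0.0, 0.041, 0.999, -0.0]
ft_force: [-1.4, 0.2, -0.6]
gripper_width: 0.0352
```

```bash
python3 -c "
from h import *
where([*lw(-.009,-.0015),.032],85.22)
both(8)
im=cv2.imread('pics/sc8.png'); cv2.imwrite('pics/s8.png',cv2.resize(im[100:300,60:340],None,fx=2.8,fy=2.8,interpolation=cv2.INTER_CUBIC))
im=cv2.imread('pics/top8.png'); crop('top',im,290,130,370,210,8,'pics/t8.png')
"
```

```text
t 17.1 p [ 0.5372 -0.141   0.0316] yhead 85.29 tilt [ 0. -0. -1.] F [-1.4  0.2 -0.6] w 0.0352 lane mm [-83.1  -2.2] q [-0.28  0.65  1.88 -0.    0.61 -1.77]
shift cm [-7.41  0.06 -0.03]
twist 0.07
```

View pics/s8.png

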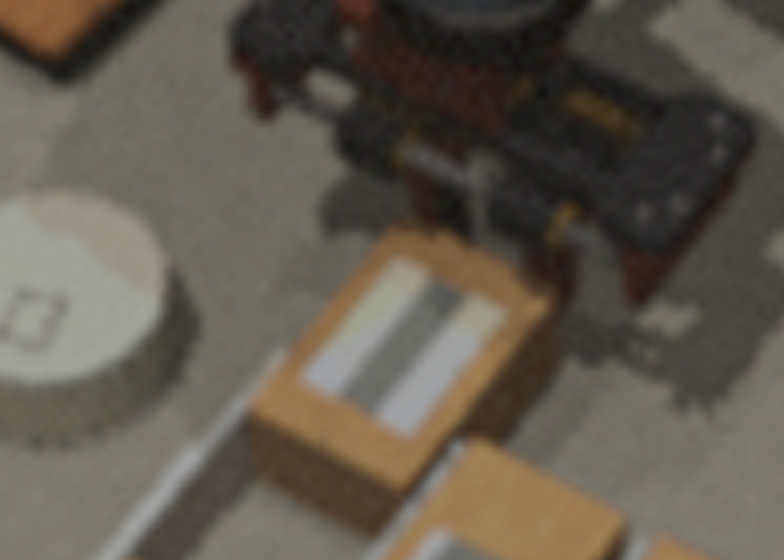

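View pics/t8.png

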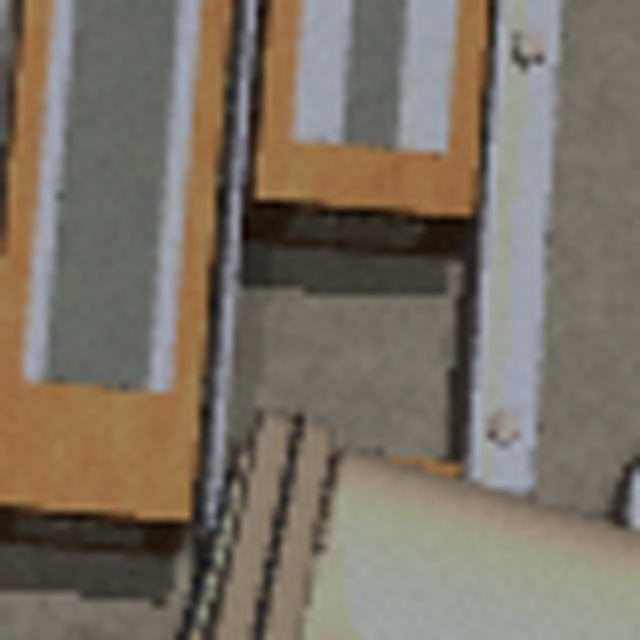

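The front end is between the dividers and the force stayed below 3 N, so I'll keep going.

Call:
{"op": "carry_out", "data": {
  "series": "-0.5 0 0 0; -1 0 0 0; -1.5 0 0 0; -2 0 0 0; -2.5 0 0 0; -3 0 0 0; -3.5 0 0 0; -4 0 0 0; -4.5 0 0 0; -5 0 0 0; -5.5 0 0 0; -5.9 0 0 0"
}}

```text
time: 18.4
tool_pos: [0.5961, -0.1459, 0.0317]
eef_rot: [0.0, 0.041, 0.999, -0.0]
ft_force: [-2.8, -0.3, 1.7]
gripper_width: 0.0351
```

Call:
{"op": "carry_out", "data": {
  "series": "-0.2 0 0 0; -0.4 0 0 0; -0.6 0 0 0; -0.8 0 0 0; -0.9 0 0 0; -0.9 0 0 0"
}}

```text
time: 19.0
tool_pos: [0.6049, -0.1466, 0.0317]
eef_rot: [0.0, 0.041, 0.999, -0.0]
ft_force: [0.0, 0.5, 0.2]
gripper_width: 0.035
```

```bash
python3 -c "
from h import *
where([*lw(-.009,-.0015),.032],85.22)
both(9)
im=cv2.imread('pics/sc9.png'); cv2.imwrite('pics/s9.png',cv2.resize(im[180:380,0:280],None,fx=2.8,fy=2.8,interpolation=cv2.INTER_CUBIC))
"
```

```text
t 19.0 p [ 0.6049 -0.1466  0.0317] yhead 85.29 tilt [ 0. -0. -1.] F [0.  0.5 0.2] w 0.035 lane mm [-15.2  -2.1] q [-0.26  0.71  1.73  0.    0.7  -1.75]
shift cm [-0.62  0.06 -0.03]
twist 0.07
```

View pics/s9.png

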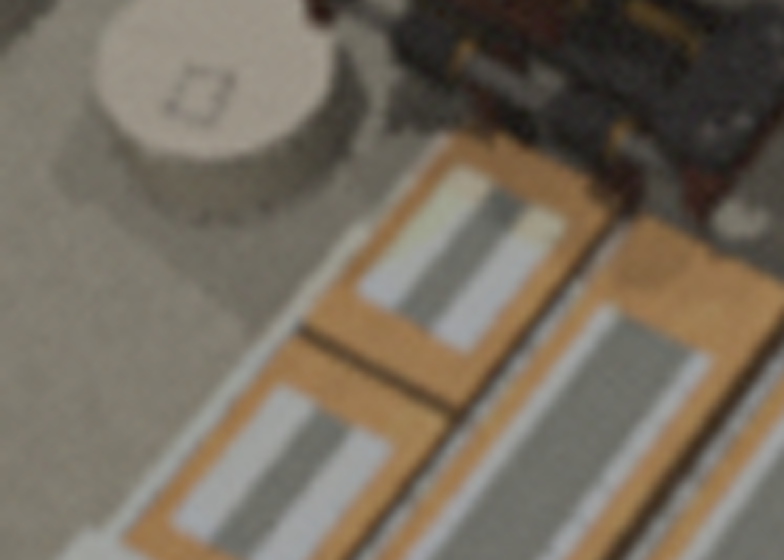

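The force is low and a gap of about 4 mm to the twin remains. I'll take it up in 1 mm steps and watch the force.

Call:
{"op": "carry_out", "data": {
  "series": "-0.1 0 0 0; -0.2 0 0 0; -0.3 0 0 0; -0.35 0 0 0"
}}

```text
time: 19.5
tool_pos: [0.6082, -0.1469, 0.0317]
eef_rot: [-0.0, 0.041, 0.999, -0.0]
ft_force: [-3.0, -0.6, 1.3]
gripper_width: 0.0355
```

Call:
{"op": "carry_out", "data": {
  "series": "-0.1 0 0 0; -0.1 0 0 0"
}}

```text
time: 19.7
tool_pos: [0.6093, -0.147, 0.0317]
eef_rot: [0.0, 0.041, 0.999, -0.0]
ft_force: [-2.0, -0.6, 0.3]
gripper_width: 0.0352
```

```bash
python3 -c "
from h import *
where([*lw(-.009,-.0015),.032],85.22)
both(10)
im=cv2.imread('pics/sc10.png'); cv2.imwrite('pics/s10.png',cv2.resize(im[180:380,0:280],None,fx=2.8,fy=2.8,interpolation=cv2.INTER_CUBIC))
"
```

```text
t 19.7 p [ 0.6093 -0.147   0.0317] yhead 85.29 tilt [ 0. -0. -1.] F [-2.  -0.6  0.3] w 0.0352 lane mm [-10.7  -2.1] q [-0.26  0.72  1.72  0.    0.71 -1.74]
shift cm [-0.17  0.06 -0.03]
twist 0.07
```

View pics/s10.png

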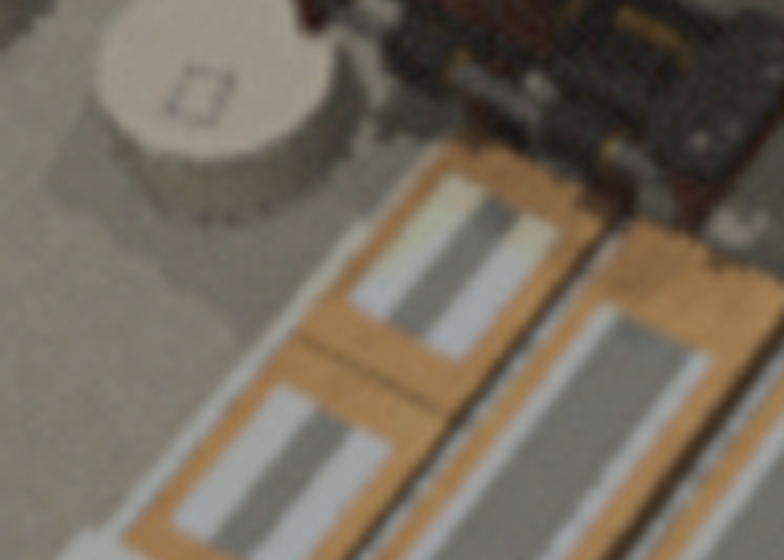

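Call:
{"op": "carry_out", "data": {
  "series": "-0.05 0 0 0; -0.1 0 0 0; -0.1 0 0 0"
}}

```text
time: 20.1
tool_pos: [0.6101, -0.147, 0.0317]
eef_rot: [0.0, 0.041, 0.999, 0.0]
ft_force: [-2.7, 0.7, 0.7]
gripper_width: 0.0351
```

Call:
{"op": "carry_out", "data": {
  "series": "-0.05 0 0 0; -0.05 0 0 0"
}}

```text
time: 20.3
tool_pos: [0.6101, -0.147, 0.0316]
eef_rot: [-0.0, 0.041, 0.999, 0.0]
ft_force: [-3.8, -0.6, 3.1]
gripper_width: 0.0352
```

```bash
python3 -c "
from h import *
where([*lw(-.009,-.0015),.032],85.22)"
```

```text
t 20.3 p [ 0.6101 -0.147   0.0316] yhead 85.29 tilt [-0.001  0.    -1.   ] F [-3.8 -0.6  3.1] w 0.0352 lane mm [-9.9 -2. ] q [-0.26  0.72  1.71 -0.    0.71 -1.74]
shift cm [-0.09  0.05 -0.04]
twist 0.07
```

Call:
{"op": "carry_out", "data": {
  "series": "-0.05 0 0 0; -0.05 0 0 0"
}}

```text
time: 20.5
tool_pos: [0.6106, -0.1471, 0.0316]
eef_rot: [-0.0, 0.041, 0.999, 0.0]
ft_force: [-4.8, 0.0, 4.3]
gripper_width: 0.0351
```

Call:
{"op": "carry_out", "data": {
  "series": "-0.05 0 0 0; -0.05 0 0 0"
}}

```text
time: 20.7
tool_pos: [0.6106, -0.1471, 0.0316]
eef_rot: [-0.001, 0.041, 0.999, 0.0]
ft_force: [-6.8, -0.7, 4.9]
gripper_width: 0.0351
```

Call:
{"op": "carry_out", "data": {
  "series": "-0.05 0 0 0; -0.05 0 0 0"
}}

```text
time: 20.9
tool_pos: [0.6106, -0.147, 0.0315]
eef_rot: [-0.002, 0.041, 0.999, 0.0]
ft_force: [-7.9, -0.3, 6.0]
gripper_width: 0.0351
```

```bash
python3 -c "
from h import *
where([*lw(-.009,-.0015),.032],85.22)
both(11)
im=cv2.imread('pics/sc11.png'); cv2.imwrite('pics/s11.png',cv2.resize(im[180:380,0:280],None,fx=2.8,fy=2.8,interpolation=cv2.INTER_CUBIC))
"
```

```text
t 20.9 p [ 0.6106 -0.147   0.0315] yhead 85.29 tilt [-0.003  0.001 -1.   ] F [-7.9 -0.3  6. ] w 0.0351 lane mm [-9.5 -2. ] q [-0.26  0.72  1.71 -0.    0.72 -1.74]
shift cm [-0.05  0.05 -0.05]
twist 0.07
```

View pics/s11.png

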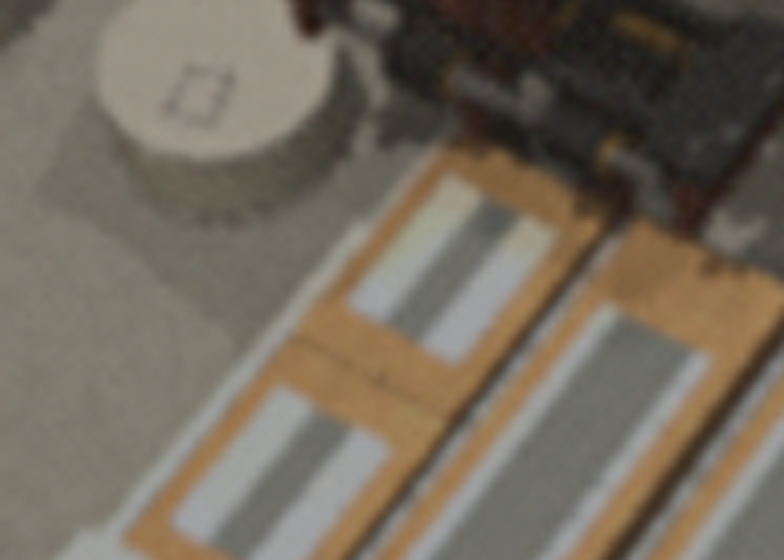

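The TCP has stalled at −9.5 mm while the force climbs to 8 N, and the seam with the twin is closed. The carton is home, so I'll back off level, lift, and clear the view.

Call:
{"op": "carry_out", "data": {
  "series": "0.2 0 0 0; 0.8 0 0 0; 2 0 0 0; 3.5 0 -1 0; 5 0 -3 0; 7 0 -6 0; 9 0 -9 0; 12 0 -12 0; 15 0 -13 0; 18 0 -13 0; 20 0 -13 0; 20 0 -13 0"
}}

```text
time: 22.2
tool_pos: [0.4096, -0.1301, 0.1616]
eef_rot: [-0.001, 0.041, 0.999, 0.0]
ft_force: [0.3, -0.2, 0.1]
gripper_width: 0.0347
```

Run:
```python
from h import *
where()
both(12)
im=cv2.imread('pics/top12.png'); crop('top',im,300,100,370,200,6,'pics/t12.png')
a=cv2.imread('pics/top0.png')
d=cv2.absdiff(a,im).max(2); cv2.imwrite('pics/diff.png',cv2.threshold(d,45,255,0)[1])
```

```text
t 22.2 p [ 0.4096 -0.1301  0.1616] yhead 85.25 tilt [-0.002  0.001 -1.   ] F [ 0.3 -0.2  0.1] w 0.0347 lane mm [-211.2   -1.9] q [-0.34  0.27  2.11 -0.    0.76 -1.82]
```

View pics/t12.png

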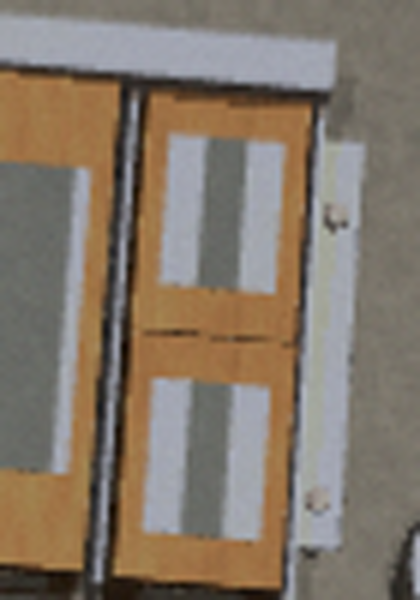

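View pics/sc12.png

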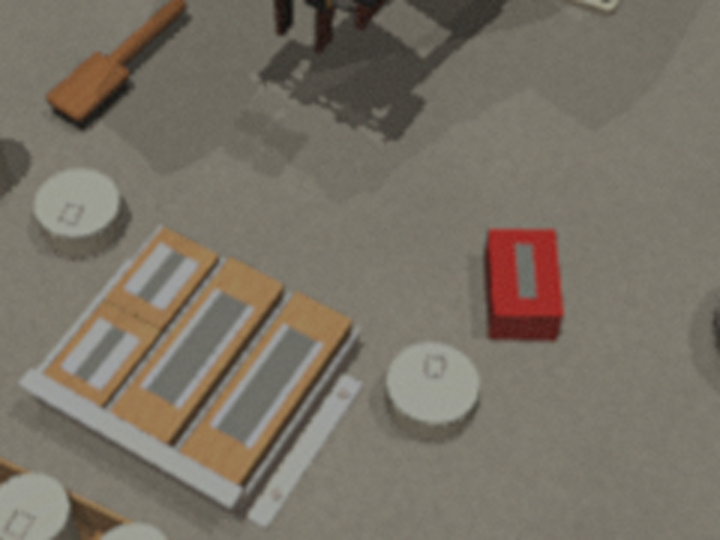

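View pics/diff.png

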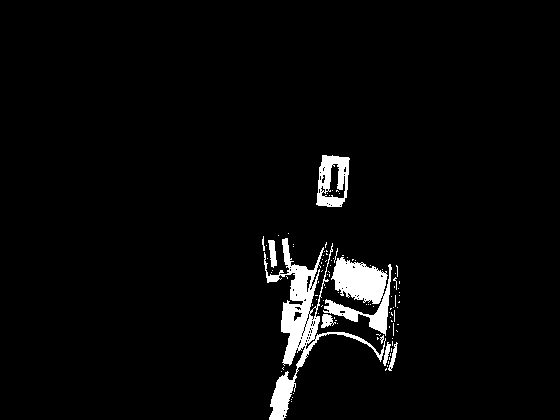

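Run:
```python
from h import *
g=lambda l:[((a+.5)/6-.5+300,(b+.5)/6-.5+100) for a,b in l]
print([np.round(np.array(lane(p))*1e3,1).tolist() for p in ray("top",g([(115,577),(282,588),(142,332),(295,343)]),.048)])
from rig import finish_job
print(finish_job())
```

```text
[[1.6, 30.8], [3.1, -34.0], [100.4, 27.6], [101.4, -32.7]]
the job is handed in; nothing more can be done
None
```

I pushed the carton home into the right-hand (−y) lane and handed the job in after about 22 s of robot time; the hand-in gives no verdict.

**How it was done:** I pushed it sideways into line with two finger contacts. Just short of the mouth both views showed it about 2.2 mm left of centre, so I nudged it square from the left. Then I pushed it in from behind. I never gripped it or raised it off the bench.

**Home against the twin:** the TCP stopped advancing as the force climbed to about 8 N, and both views show the seam with the twin closed to a hairline.

**Flush with the divider ends:** by my last measurement, the carton's front end is 1.6 to 3.1 mm inside them. The expected position is about 1 mm inside, so this agrees within the roughly 2 mm calibration. The corners read about 1.3° askew, but I only picked them by eye.

**Nothing else disturbed:** a before/after comparison of the top view shows only the carton and the arm changed. The part of the bench behind the arm was hidden in that view. At hand-in the gripper was about 0.2 m back from the rack and touching nothing.

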